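Clear the tea: reassemble the infuser cup and pile its wooden plates

TASK

Clear away the green tea set: stand the green cup in the middle of the round black-and-red tray, hang its green strainer in it and close it with the green lid. Pile the two wooden plates that the cup and the strainer stand on in the middle of the bamboo tray, lying lengthwise in it, the dark walnut plate underneath and the pale maple plate squarely on top. Set the porcelain down without dropping it or tipping it over, and leave the white cup, the white lid and the brass bell where they are.

Things in the scene. Friction and masses are not known exactly. Their poses are not given: they have to be found in the camera images.
- green_cup: Celadon-green cup, no handle, open at the top: 78 mm tall, 64 mm outside diameter from 18 mm height up, below that drawn in to a 46 mm foot ring; wall 3.5 mm (mouth 57 mm wide), inner floor 11 mm up. About 0.22 kg. Origin: centre of the underside, z up. At the start it stands on the walnut plate, near its middle.
- strainer: Celadon-green basket with small dark holes, open at the top: body tapering from 38 mm diameter at the foot to 50 mm, 0 to 50 mm height; above it a thick collar, 66 mm diameter, 50 to 64 mm (mouth 45 mm). 0.11 kg. Origin: centre of the underside, z up. Starts near the middle of the maple plate. Hung in the cup (3.5 mm play) the collar rests on the rim, its origin 28 mm above the cup's.
- green_lid: Celadon-green lid, knob up on the table: spigot 38 mm diameter from 0 to 6 mm, domed disc 66 mm diameter from 6 to 16 mm, round knob to grip, 20 mm diameter (17 mm neck) from 16 to 36 mm. 0.08 kg. Origin: centre of the spigot's underside, z up. Closed, the spigot sits in the strainer's mouth (3.5 mm play), the disc on its collar, origin 58 mm above the strainer's.
- walnut_plate: Dark brown oblong wooden plate, 130 x 64 x 10 mm (x along its length, y across), flat on top with a thin turned ring. Origin: centre of the underside, z up. About 0.07 kg. At the start it lies on the table under the green cup.
- maple_plate: Pale oblong wooden plate, 110 x 60 x 10 mm (x along its length, y across), flat on top with a thin turned ring. Origin: centre of the underside, z up. About 0.07 kg. At the start it lies on the table under the strainer.
- round_tray: Fixed round black lacquer tray with a dark red rim and a red ring line on its floor: floor 6 mm above the table, floor diameter about 124 mm, rim 140 mm in diameter and 13 mm high. Origin: centre of the underside, z up.
- bamboo_tray: Fixed oblong bamboo tray, 200 mm along x and 160 mm along y outside, walls 6 mm thick and 16 mm high, floor 6 mm above the table (188 x 148 mm inside). Origin: centre of the underside, z up.
- white_cup: The host's white cup, a bystander: same shape as the green one (64 mm in diameter, 78 mm tall). Origin: centre of the underside, z up. Leave it where it stands.
- white_lid: The white cup's lid, a bystander: same shape as the green one (66 mm in diameter, 36 mm tall). Origin: centre of the spigot's underside, z up. Leave it where it lies.
- bell: Small brass hand bell with a brown wooden handle, a bystander standing on its mouth: 39 mm in diameter, 84 mm tall. Origin: centre of the underside, z up. Leave it where it stands.

How it is judged:
At the end, for the whole second after the job is handed in: At rest, tilted under 0.08 rad: cup on the round tray's floor within 15 mm of its centre; strainer seated in cup, lid on strainer (6 mm, height 4 mm); walnut plate on the bamboo tray's floor within 15 mm of centre, maple on it within 12 mm, both within 0.2 rad of the tray's length (horizontal distance between green_cup and round_tray below 0.015 m and z of green_cup in the frame of round_tray between 0.002 and 0.01 m and angle between each of green_cup, strainer, green_lid, walnut_plate, maple_plate's own z axis and vertical below 0.08 rad and linear speed of each of green_cup, strainer, green_lid, walnut_plate, maple_plate below 0.02 m/s and angular speed of each of green_cup, strainer, green_lid, walnut_plate, maple_plate below 0.2 rad/s and horizontal distance between strainer and green_cup below 0.006 m and z of strainer in the frame of green_cup between 0.024 and 0.032 m and horizontal distance between green_lid and strainer below 0.006 m and z of green_lid in the frame of strainer between 0.054 and 0.062 m and horizontal distance between walnut_plate and bamboo_tray below 0.015 m and z of walnut_plate in the frame of bamboo_tray between 0.002 and 0.01 m and horizontal distance between maple_plate and walnut_plate below 0.012 m and z of maple_plate in the frame of walnut_plate between 0.006 and 0.014 m and angle between the x axis of each of walnut_plate, maple_plate and the x axis of bamboo_tray, either way round below 0.2 rad); the robot touches nothing.
It fails at once if a bystander (white cup, white lid, bell) is shifted more than 25 mm or tipped over (distance of any of white_cup, white_lid, bell from where it was at the start of the episode above 0.025 m or angle between any of white_cup, white_lid, bell's own z axis and vertical above 0.5 rad).
It fails at once if the green cup, the strainer or the green lid tips over (more than about 40 degrees) (angle between any of green_cup, strainer, green_lid's own z axis and vertical above 0.7 rad).
It fails at once if a piece of the green porcelain is dropped (falls free of the fingers by more than about 10 mm: faster than 0.45 m/s while not held) ((linear speed of green_cup above 0.45 m/s and contact force between green_cup and the fingers below 0.5 N) or (linear speed of strainer above 0.45 m/s and contact force between strainer and the fingers below 0.5 N) or (linear speed of green_lid above 0.45 m/s and contact force between green_lid and the fingers below 0.5 N)).
It also fails if it takes over 138 s, if anything falls off the work surface, if the arm or the gripper's body presses on something with over 40 N, if the wrist force passes 120 N, or if a joint passes its speed limit or range.

ROBOT

A 6-joint arm with a two-finger parallel gripper is mounted at the origin on the work surface. World frame = base frame: x ahead of the robot, y to its left, z up, the work surface at z = 0. Lengths are in m, angles in rad, forces in N, time in s.
With the tool pointing down it reaches from about 0.35 to 0.95 m from the base axis. Payload 17.4 kg.
Tool frame: the origin (TCP) lies between the finger pads; the fingertips stand 19 mm ahead of it and the grasp point (between the pads) is the TCP; y points along the fingers, z is the direction in which the jaws open and shut, and the axes are right-handed (so a half turn about y gives the same grasp; the last joint's range is limited). The gripper opens to 93 mm and grips with 3 to 60 N. Pads are 15 mm wide; open, the fingers measure 128 mm over their backs; the gripper's body (75 mm by 188 mm) begins 65 mm behind the grasp point.
Start: joints at [1.197, 0.116, 1.442, -0, 1.584, -0.038], TCP at [0.222, 0.637, 0.238] pointing down, gripper open.
Joint ranges: [-2.83, 2.83], [-0.83, 2.19], [0.07, 2.5], [-1.14, 4.28], [0.01, 3], [-2.97, 2.97]. Speed limits (rad/s): [1.89, 1.89, 2.22, 3.14, 3.14, 3.14].

INTERFACE

Orientations are given as a unit quaternion [w, x, y, z].
In Python, from plant import arm gives the robot as it stands.
- The arm moves only by the tool send_rows, never from a script. Its argument "commands" is a list of rows, each an object with "turn": the turn, a rotation vector about the tool's x, y, z in degrees, a list of three; "dp": the shift along the tool's x, y, z in m, a list of three; "gripper": the closure, from 0 (fully open) to 1 (shut). In form: [{"turn": [rx, ry, rz], "dp": [tx, ty, tz], "gripper": gripper}, ...]. A call has 1 to 12 rows; each row is the pose to reach, as a shift and turn from the pose measured when the call began, along the tool's axes at that moment; what a row does not reach only later rows make up. A row lasts 1/10 s, in which the tool goes at most 50 mm and 8.59 degrees, less where a joint would pass 70% of its speed; a pose out of reach is approached as far as the arm can. A call with a gripper value outside its range is refused whole. The fingers move at their own pace and stop on an object; "newtons" is the grip in N (left out, the last holds). Time passes only in rows, so rows that repeat a pose let the fingers close. It gives the time, the measured TCP pose, the force and the opening at its end, in the units of the state.
- arm.observe(): the state, without advancing time (a new reading comes with each control period).
- arm.capture(name): name is "scene" or "top" or "wrist"; returns the picture (400x640x3 uint8, red, green, blue); there is no depth.
- arm.camera_params(name): a dict with "mtx" (3x3 intrinsics, pixels), "k1" (the pictures are not rectified: a ray, as slopes to the right and down, at radius r is drawn at 1 + k1 r^2 times it, then the intrinsics apply), "extrinsics" (4x4, takes a point from camera to world coordinates). Camera axes: x right, y down, z forward; pixel columns grow to the right and rows downward; lengths in m; the calibration is good to about 2 mm. A picture is of the moment at which its call begins: read the wrist's pose just before it. camera_params takes no time and is no camera call; for the wrist camera it gives the pose at the moment of the call.
- arm.sign_off(): hands the job in, once; it reports no verdict.
Trained networks look in the newest picture that a camera, given by its name, has taken for a name from the list of things; names that differ only in an ending like _2 or _b are one class to them, and where a whole thing is asked for, a point or a joint stands for the part that bears it (a point fixed in the world has none). Each returns a list of dicts, best first, with "p" (0 to 1); they miss things now and then, are a little off and sometimes report something else, mostly with a low value. They report only what shows in the picture. A call takes as long as a camera call.
- arm.trace(camera, name): "mask" (400x640 bool, what is visible of it) and "box" ([left, top, right, bottom] in pixels, round what is visible of it).
The state is a dict: "time_s": time; "qpos": joint angles; "qd": joint speeds; "tau": joint torques, N m; "position": TCP position; "ee_rot": TCP orientation; "ft_force": force on the tool from outside, world axes, zero at the start; "wrist_torque": the same for the moment, N m; "finger_gap": opening from 0.0 (shut) to 1.0 (fully open).
Only numpy, scipy, OpenCV 4.12 (cv2) and the standard library are available. Lean on these libraries where they do the work, as an engineer would, in place of code of your own. Each camera call takes 0.05 s, during which the arm holds its last target. There are 200 camera calls.

## Working session

There is one attempt and no reset: what is moved stays moved. The work goes in short steps, Python scripts to look and compute and a tool call to move; the robot and the scene stay as the last step left them, time stands still between calls to the robot, and variables do not carry over. Pictures are saved under pics/ and viewed, about 12 in all and at most 16, crops included, and the job is handed in when it is done.

Besides the shell and the picture viewer there is one more tool, called after "Call:" by a JSON object that holds its "fn" and its "kwargs", one argument or row to a line. send_rows: Moves the arm, as the interface text tells. Its arguments: {"type":"object","properties":{"commands":{"type":"array","items":{"type":"object","properties":{"turn":{"type":"array","items":{"type":"number"}},"dp":{"type":"array","items":{"type":"number"}},"gripper":{"type":"number"}}}},"newtons":{"type":"number"}},"required":["commands"]}

```bash
ls; mkdir -p pics; python3 - <<'E'
from plant import arm
import cv2,numpy as np
s=arm.observe()
for k in s: print(k,np.round(s[k],3))
for c in ["scene","top","wrist"]:
    im=arm.capture(c); cv2.imwrite(f"pics/{c}0.png",im[:,:,::-1])
    p=arm.camera_params(c); print(c,np.round(p["mtx"],1).tolist(),p["k1"],np.round(p["extrinsics"],3).tolist())
for c in ["top","scene"]:
  for n in ["green_cup","strainer","green_lid","walnut_plate","maple_plate","round_tray","bamboo_tray","white_cup","white_lid","bell"]:
    print(c,n,[(round(d["p"],2),np.round(d["box"]).tolist()) for d in arm.trace(c,n)][:3])
E
```

```text
pics
time_s 0.0
qpos [ 1.197  0.116  1.442 -0.     1.584 -0.038]
qd [ 0.001 -0.001 -0.001 -0.001 -0.001 -0.001]
tau [-0.0000e+00 -7.2124e+01 -6.2262e+01  7.8000e-02  2.4000e-02 -0.0000e+00]
position [0.222 0.637 0.237]
ee_rot [-0.697  0.698 -0.118  0.118]
ft_force [ 0.03   0.188 -0.345]
wrist_torque [-0.034  0.017  0.039]
finger_gap 0.998
scene [[453.9, 0.0, 321.2], [0.0, 453.9, 204.5], [0.0, 0.0, 1.0]] -0.038520926839539726 [[-0.34, 0.617, -0.71, 1.307], [0.94, 0.212, -0.266, 0.304], [-0.014, -0.758, -0.652, 0.758], [0.0, 0.0, 0.0, 1.0]]
top [[395.3, 0.0, 322.9], [0.0, 395.3, 201.0], [0.0, 0.0, 1.0]] 0.03275196479808742 [[0.029, -0.98, 0.195, 0.32], [-1.0, -0.03, -0.003, 0.012], [0.009, -0.195, -0.981, 1.166], [0.0, 0.0, 0.0, 1.0]]
wrist [[296.1, 0.0, 321.8], [0.0, 296.1, 198.8], [0.0, 0.0, 1.0]] -0.04544411351986591 [[0.329, 0.913, 0.242, 0.155], [0.944, -0.318, -0.084, 0.661], [0.0, 0.256, -0.967, 0.384], [0.0, 0.0, 0.0, 1.0]]
top green_cup [(0.81, [275.0, 209.0, 301.0, 236.0])]
top strainer [(0.62, [312.0, 163.0, 336.0, 184.0])]
top green_lid [(0.63, [300.0, 162.0, 339.0, 193.0])
[... 340 characters left out ...]
, 188.0]), (0.74, [174.0, 177.0, 223.0, 225.0])]
top white_lid [(0.63, [319.0, 247.0, 340.0, 265.0])]
top bell [(0.56, [264.0, 164.0, 270.0, 176.0])]
scene green_cup [(0.73, [355.0, 176.0, 378.0, 217.0])]
scene strainer [(0.81, [293.0, 210.0, 326.0, 242.0])]
scene green_lid [(0.84, [270.0, 175.0, 299.0, 198.0])]
scene walnut_plate [(0.79, [339.0, 200.0, 395.0, 224.0])]
scene maple_plate [(0.8, [289.0, 234.0, 333.0, 260.0])]
scene round_tray [(0.66, [446.0, 232.0, 506.0, 284.0])]
scene bamboo_tray [(0.65, [145.0, 161.0, 224.0, 217.0])]
scene white_cup [(0.91, [218.0, 192.0, 243.0, 233.0])]
scene white_lid [(0.79, [324.0, 174.0, 349.0, 187.0])]
scene bell [(0.53, [362.0, 235.0, 383.0, 271.0])]
```

```bash
cat > h.py <<'E'
from plant import arm
import cv2,numpy as np
from scipy.spatial.transform import Rotation as R
def px2w(c,uv,z,p=None):
    p=p or arm.camera_params(c); uv=np.atleast_2d(np.asarray(uv,float))
    M=p["mtx"]; d=np.c_[(uv[:,0]-M[0][2])/M[0][0],(uv[:,1]-M[1][2])/M[1][1]]
    s=d.copy()
    for _ in range(10): s=d/(1+p["k1"]*(s**2).sum(1,keepdims=True))
    T=np.array(p["extrinsics"]); r=np.c_[s,np.ones(len(s))]@T[:3,:3].T
    return T[:3,3]+r*((z-T[2,3])/r[:,2])[:,None]
def w2px(c,P,p=None):
    p=p or arm.camera_params(c); T=np.array(p["extrinsics"]); q=(np.atleast_2d(P)-T[:3,3])@T[:3,:3]
    s=q[:,:2]/q[:,2:]; s=s*(1+p["k1"]*(s**2).sum(1,keepdims=True)); M=np.array(p["mtx"])
    return s*[M[0][0],M[1][1]]+[M[0][2],M[1][2]]
def rot():
    q=arm.observe()["ee_rot"]; return R.from_quat([q[1],q[2],q[3],q[0]])
def rect(mask):
    c=max(cv2.findContours(mask.astype(np.uint8),cv2.RETR_EXTERNAL,cv2.CHAIN_APPROX_NONE)[0],key=cv2.contourArea)
    return c[:,0,:].astype(float)
def plan(target,yaw_z=None,mv=None):
    """tool shift/turn to put TCP at target pointing down, jaw axis (tool z) at world angle yaw_z (mod pi)"""
    s=arm.observe(); r=rot(); m=r.as_matrix()
    d=m.T@(np.asarray(target)-s["position"]); out=[]
    a0=np.arctan2(m[1,2],m[0,2])
    if yaw_z is None: yaw_z=a0
    y=a0+(yaw_z-a0+np.pi/2)%np.pi-np.pi/2
    zc=np.array([np.cos(y),np.sin(y),0]); yc=np.array([0,0,-1.]); xc=np.cross(yc,zc)
    t=(r.inv()*R.from_matrix(np.c_[xc,yc,zc])).as_rotvec(degrees=True)
    return np.round(d,4),np.round(t,2),round(float(a0),3)
E
python3 - <<'E'
from h import *
print(rot().as_matrix().round(3))
im=cv2.imread("pics/top0.png")[140:290,150:510]; cv2.imwrite("pics/t0c.png",cv2.resize(im,None,fx=2.2,fy=2.2,interpolation=cv2.INTER_CUBIC))
im=cv2.imread("pics/scene0.png")[150:300,130:520]; cv2.imwrite("pics/s0c.png",cv2.resize(im,None,fx=2,fy=2,interpolation=cv2.INTER_CUBIC))
def cen(b): return [(b[0]+b[2])/2,(b[1]+b[3])/2]
for n,z in [("green_cup",.06),("strainer",.05),("walnut_plate",.01),("maple_plate",.01),("round_tray",.01),("bamboo_tray",.016),("white_cup",.05),("white_lid",.015),("bell",.04),("green_lid",.015)]:
  for c in ["top","scene"]:
    D=arm.trace(c,n)
    for d in D[:2]:
      k=rect(d["mask"]); w=px2w(c,k,z)
      (cx,cy),sz,a=cv2.minAreaRect(w[:,:2].astype(np.float32)*1000)
      print(n,c,round(d["p"],2),np.round([cx,cy]),np.round(sz),round(a))
E
```

```text
[[ 0.944 -0.     0.33 ]
 [-0.33  -0.     0.944]
 [-0.    -1.    -0.   ]]
green_cup top 0.81 [476. 110.] [68. 65.] 2
green_cup scene 0.73 [479. 110.] [145.  62.] 14
strainer top 0.62 [625.  13.] [66. 61.] 2
strainer scene 0.81 [617.  13.] [112.  67.] 19
walnut_plate top 0.83 [469. 143.] [62. 75.] 2
walnut_plate scene 0.79 [476. 117.] [ 72. 129.] 6
maple_plate top 0.94 [623.  22.] [111.  62.] 71
maple_plate scene 0.8 [624.  24.] [111.  64.] 68
round_tray top 0.56 [543. 381.] [136. 133.] 2
round_tray scene 0.66 [542. 380.] [139. 142.] 58
bamboo_tray top 0.75 [ 540. -364.] [204. 164.] 12
bamboo_tray scene 0.65 [ 544. -359.] [218. 171.] 13
white_cup top 0.91 [ 620. -181.] [60. 81.] 47
white_cup top 0.74 [534. 369.] [134. 131.] 2
white_cup scene 0.91 [ 620. -176.] [140.  64.] 34
white_lid top 0.63 [386.  -9.] [60. 61.] 2
white_lid scene 0.79 [393.  -6.] [64. 64.] 64
bell top 0.56 [627. 169.] [40. 32.] 3
bell scene 0.53 [638. 171.] [100.  36.] 21
green_lid top 0.63 [622.  24.] [111.  62.] 68
green_lid top 0.61 [ 459. -114.] [64. 60.] 65
green_lid scene 0.84 [ 468. -112.] [63. 67.] 77
```

View pics/t0c.png

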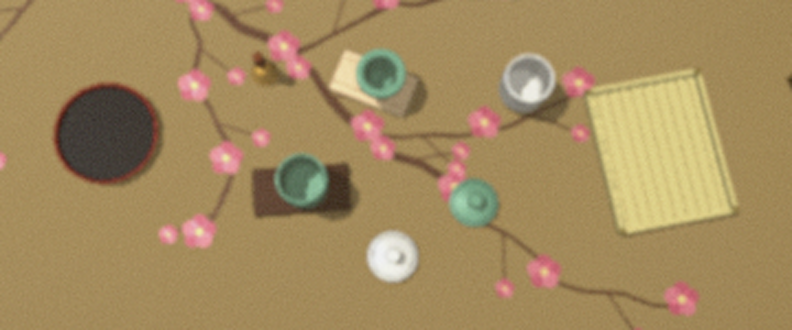

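View pics/s0c.png

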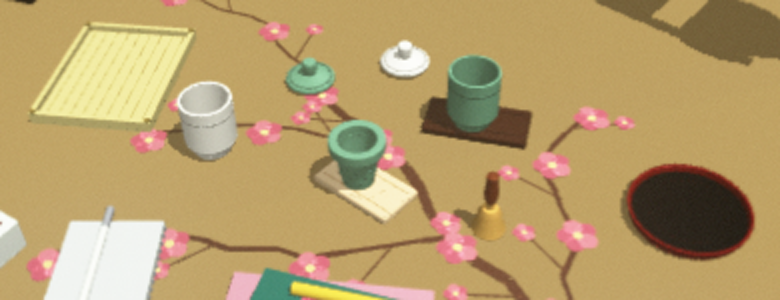

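View pics/wrist0.png

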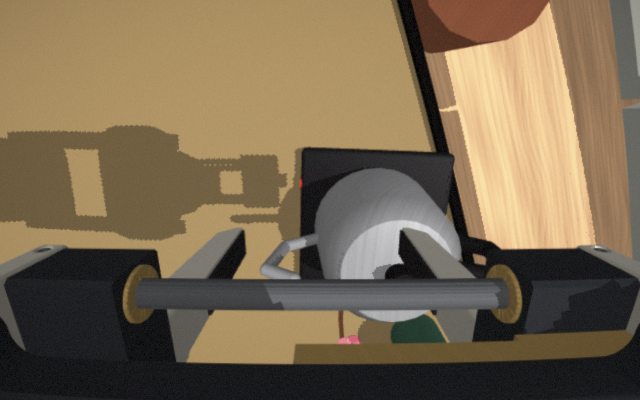

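The overview agrees with the networks:
- Round tray on the left at crop pixel (105,132), bamboo tray on the right at (662,152) and turned about 13°.
- Green cup on walnut at (300,185), strainer on maple at (380,75), green lid at (474,203).
- The wrist view shows a grey pot under the start pose.

I'll add a silhouette-fit helper next and get estimates with it.

```bash
cat >> h.py <<'E'
from scipy.optimize import minimize
MOD={"green_cup":[(.023,0),(.032,.018),(.032,.078)],"strainer":[(.019,0),(.025,.05),(.033,.05),(.033,.064)],
"green_lid":[(.033,.006),(.033,.010),(.010,.030),(.007,.036)],"round_tray":[(.07,.0),(.07,.013)],"white_cup":[(.023,0),(.032,.018),(.032,.078)],
"white_lid":[(.033,.006),(.033,.010),(.010,.030),(.007,.036)],"bell":[(.0195,0),(.012,.035),(.006,.084)],
"walnut_plate":(.13,.064,.01),"maple_plate":(.11,.06,.01),"bamboo_tray":(.2,.16,.016)}
A=np.linspace(0,2*np.pi,48,endpoint=False)
def pts(n,v,z):
    m=MOD[n]
    if isinstance(m,list): P=np.vstack([np.c_[r*np.cos(A),r*np.sin(A),h+0*A] for r,h in m])
    else:
        c,s=np.cos(v[2]),np.sin(v[2]); P=np.array([[i*m[0]/2,j*m[1]/2,k*m[2]] for i in(-1,1) for j in(-1,1) for k in(0,1)])
        P=P@np.array([[c,s,0],[-s,c,0],[0,0,1]])
    return P+[v[0],v[1],z]
def fit(views,n,z,v0):
    """views: list of (params,mask); returns pose, IoU per view"""
    hs=[]
    for p,m in views:
        h=cv2.convexHull(rect(m).astype(np.float32)); hs.append((p,h+0.0))
    def iou(p,h,v):
        q=cv2.convexHull(w2px(None,pts(n,v,z),p).astype(np.float32))
        i=cv2.intersectConvexConvex(q,h)[0]; return i/(cv2.contourArea(q)+cv2.contourArea(h)-i)
    f=lambda v:-sum(iou(p,h,v) for p,h in hs)
    v0=np.array(v0,float); S=np.vstack([v0]+[v0+d for d in np.diag([.008,.008,.1][:len(v0)])])
    r=minimize(f,v0,method="Nelder-Mead",options=dict(initial_simplex=S,xatol=1e-5,fatol=1e-5,maxiter=400))
    return r.x,[round(iou(p,h,r.x),3) for p,h in hs]
def look(cams,n,z,v0,i=0,new=True):
    V=[]
    for c in cams:
        p=arm.camera_params(c)
        if new: arm.capture(c)
        D=[d for d in arm.trace(c,n)]
        if not D: print(c,n,"none"); continue
        e=w2px(None,[[v0[0],v0[1],z+.02]],p)[0]
        d=min(D,key=lambda d:np.hypot(*(np.array([(d["box"][0]+d["box"][2])/2,(d["box"][1]+d["box"][3])/2])-e)))
        V.append((p,d["mask"]))
    return fit(V,n,z,v0) if V else None
E
python3 - <<'E'
from h import *
for n,z,v in [("green_cup",.01,[.478,.11]),("strainer",.01,[.62,.013]),("green_lid",0,[.464,-.113]),("round_tray",0,[.543,.38]),("bamboo_tray",0,[.542,-.362,.22])]:
    for c in (["top"],["scene"],["top","scene"]):
        r=look(c,n,z,v,new=False); print(n,c,np.round(r[0],4),r[1])
print(plan([.478,.11,.2]))
E
```

```text
green_cup ['top'] [0.4757 0.1072] [0.925]
green_cup ['scene'] [0.4746 0.1106] [0.936]
green_cup ['top', 'scene'] [0.4758 0.1092] [0.913, 0.928]
strainer ['top'] [0.6215 0.0132] [0.883]
strainer ['scene'] [0.616  0.0132] [0.925]
strainer ['top', 'scene'] [0.6191 0.0142] [0.882, 0.92]
green_lid ['top'] [ 0.4614 -0.1151] [0.879]
green_lid ['scene'] [ 0.4588 -0.117 ] [0.892]
green_lid ['top', 'scene'] [ 0.4602 -0.1148] [0.878, 0.889]
round_tray ['top'] [0.5438 0.3825] [0.911]
round_tray ['scene'] [0.5369 0.38  ] [0.914]
round_tray ['top', 'scene'] [0.5409 0.3791] [0.91, 0.908]
bamboo_tray ['top'] [ 0.5402 -0.3661  0.2197] [0.975]
bamboo_tray ['scene'] [ 0.5366 -0.3658  0.2243] [0.985]
bamboo_tray ['top', 'scene'] [ 0.539  -0.366   0.2152] [0.973, 0.965]
(array([ 0.4151,  0.0376, -0.4136]), array([-0.,  0., -0.]), 1.235)
```

Call:
{"fn": "send_rows", "kwargs": {
  "commands": [
    {"dp":[0.386,0,-0.137],"turn":[0,0,0],"gripper":0},
    {"dp":[0.386,0,-0.137],"turn":[0,0,0],"gripper":0},
    {"dp":[0.386,0,-0.137],"turn":[0,0,0],"gripper":0},
    {"dp":[0.386,0,-0.137],"turn":[0,0,0],"gripper":0},
    {"dp":[0.386,0,-0.137],"turn":[0,0,0],"gripper":0},
    {"dp":[0.386,0,-0.137],"turn":[0,0,0],"gripper":0},
    {"dp":[0.386,0,-0.137],"turn":[0,0,0],"gripper":0},
    {"dp":[0.386,0,-0.137],"turn":[0,0,0],"gripper":0},
    {"dp":[0.386,0,-0.137],"turn":[0,0,0],"gripper":0},
    {"dp":[0.386,0,-0.137],"turn":[0,0,0],"gripper":0}
  ]
}}

```text
time_s: 4.15
position: [0.5428, 0.3796, 0.2374]
ee_rot: [-0.697, 0.697, -0.119, 0.119]
ft_force: [-0.9, 0.1, 0.1]
finger_gap: 1.0
```

```bash
python3 - <<'E'
from h import *
r=look(["wrist"],"round_tray",0,[.541,.38]); print(np.round(r[0],4),r[1])
s=arm.observe();print(s["position"],s["qpos"])
print(plan([.476,.11,.2],1.2))
E
```

```text
[0.5393 0.382 ] [0.976]
[0.54114579 0.3813041  0.23761174] [ 5.75146292e-01  8.79575437e-02  1.47181024e+00  3.41581436e-04
  1.58198854e+00 -6.59975436e-01]
(array([ 0.0279,  0.0376, -0.2776]), array([-0.  ,  2.01, -0.02]), 1.235)
```

Call:
{"fn": "send_rows", "kwargs": {
  "commands": [
    {"dp":[0.028,0.037,-0.278],"turn":[0,0,0],"gripper":0},
    {"dp":[0.028,0.037,-0.278],"turn":[0,0,0],"gripper":0},
    {"dp":[0.028,0.037,-0.278],"turn":[0,0,0],"gripper":0},
    {"dp":[0.028,0.037,-0.278],"turn":[0,0,0],"gripper":0},
    {"dp":[0.028,0.037,-0.278],"turn":[0,0,0],"gripper":0},
    {"dp":[0.028,0.037,-0.278],"turn":[0,0,0],"gripper":0},
    {"dp":[0.028,0.037,-0.278],"turn":[0,0,0],"gripper":0},
    {"dp":[0.028,0.037,-0.278],"turn":[0,0,0],"gripper":0}
  ]
}}

```text
time_s: 5.05
position: [0.4757, 0.1104, 0.201]
ee_rot: [0.697, -0.697, 0.118, -0.118]
ft_force: [0.7, -0.4, 0.9]
finger_gap: 1.0
```

```bash
python3 - <<'E'
from h import *
r=look(["wrist"],"green_cup",.01,[.476,.11]); print(np.round(r[0],4),r[1])
im=arm.capture("wrist"); d=arm.trace("wrist","green_cup")[0]; im=im[:,:,::-1].copy()
cv2.drawContours(im,[rect(d["mask"]).astype(np.int32)],-1,(0,0,255),1)
q=cv2.convexHull(w2px("wrist",pts("green_cup",r[0],.01)).astype(np.float32)); cv2.polylines(im,[q.astype(np.int32)],True,(255,0,0),1)
cv2.imwrite("pics/w1.png",im); print(arm.observe()["position"],plan([*r[0],.072],1.235))
E
```

```text
[0.4739 0.1102] [0.953]
[0.47607982 0.11086865 0.20064074] (array([-0.0018,  0.1286, -0.0014]), array([-0.01,  0.11, -0.03]), 1.237)
```

View pics/w1.png

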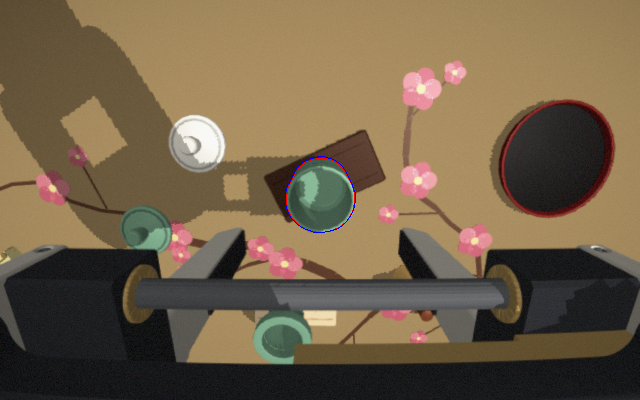

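The wrist picture shows the cup at (320,195), with the fitted outline on its edge. It sits centred between the fingers, so I'm descending.

Call:
{"fn": "send_rows", "kwargs": {
  "commands": [
    {"dp":[-0.002,0.04,-0.001],"turn":[0,0,0],"gripper":0},
    {"dp":[-0.002,0.08,-0.001],"turn":[0,0,0],"gripper":0},
    {"dp":[-0.002,0.11,-0.001],"turn":[0,0,0],"gripper":0},
    {"dp":[-0.002,0.128,-0.001],"turn":[0,0,0],"gripper":0},
    {"dp":[-0.002,0.128,-0.001],"turn":[0,0,0],"gripper":0.2},
    {"dp":[-0.002,0.128,-0.001],"turn":[0,0,0],"gripper":0.5},
    {"dp":[-0.002,0.128,-0.001],"turn":[0,0,0],"gripper":0.5},
    {"dp":[-0.002,0.128,-0.001],"turn":[0,0,0],"gripper":0.5},
    {"dp":[-0.002,0.128,-0.001],"turn":[0,0,0],"gripper":0.5},
    {"dp":[-0.002,0.128,-0.001],"turn":[0,0,0],"gripper":0.5}
  ],
  "newtons": 25
}}

```text
time_s: 6.25
position: [0.4744, 0.1108, 0.0737]
ee_rot: [0.698, -0.697, 0.117, -0.118]
ft_force: [-0.5, 1.0, 7.0]
finger_gap: 0.669
```

```bash
python3 - <<'E'
from h import *
print(plan([.540,.381,.13]))
E
```

```text
(array([-0.0265, -0.0559,  0.2769]), array([-0.07, -0.  ,  0.06]), 1.237)
```

Call:
{"fn": "send_rows", "kwargs": {
  "commands": [
    {"dp":[0,-0.02,0],"turn":[0,0,0],"gripper":0.6},
    {"dp":[0,-0.056,0],"turn":[0,0,0],"gripper":0.6},
    {"dp":[0,-0.056,0.03],"turn":[0,0,0],"gripper":0.6},
    {"dp":[-0.006,-0.056,0.07],"turn":[0,0,0],"gripper":0.6},
    {"dp":[-0.011,-0.056,0.11],"turn":[0,0,0],"gripper":0.6},
    {"dp":[-0.015,-0.056,0.15],"turn":[0,0,0],"gripper":0.6},
    {"dp":[-0.02,-0.056,0.19],"turn":[0,0,0],"gripper":0.6},
    {"dp":[-0.024,-0.056,0.23],"turn":[0,0,0],"gripper":0.6},
    {"dp":[-0.026,-0.056,0.26],"turn":[0,0,0],"gripper":0.6},
    {"dp":[-0.0265,-0.056,0.277],"turn":[0,0,0],"gripper":0.6},
    {"dp":[-0.0265,-0.056,0.277],"turn":[0,0,0],"gripper":0.6}
  ]
}}

```text
time_s: 7.35
position: [0.54, 0.3828, 0.1295]
ee_rot: [0.698, -0.697, 0.117, -0.117]
ft_force: [-0.0, -0.8, -1.2]
finger_gap: 0.673
```

```bash
python3 - <<'E'
from h import *
s=arm.observe();print(s["position"],s["finger_gap"],s["ft_force"])
print(plan([.540,.381,.071]))
im=arm.capture("wrist"); cv2.imwrite("pics/w2.png",im[:,:,::-1])
E
```

```text
[0.54004473 0.38280941 0.12947479] 0.6726106787029569 [-0.01560272 -0.80010049 -1.20532077]
(array([ 0.0005,  0.0585, -0.0018]), array([-0.05, -0.  ,  0.02]), 1.238)
```

View pics/w2.png

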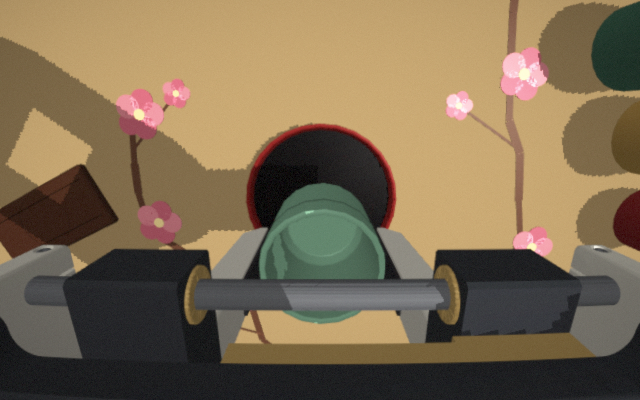

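The cup is held upright at (322,255) over the tray. I'll lower it slowly.

Call:
{"fn": "send_rows", "kwargs": {
  "commands": [
    {"dp":[0,0.03,-0.002],"turn":[0,0,0],"gripper":0.6},
    {"dp":[0,0.05,-0.002],"turn":[0,0,0],"gripper":0.6},
    {"dp":[0,0.056,-0.002],"turn":[0,0,0],"gripper":0.6},
    {"dp":[0,0.058,-0.002],"turn":[0,0,0],"gripper":0.6},
    {"dp":[0,0.06,-0.002],"turn":[0,0,0],"gripper":0.6},
    {"dp":[0,0.0605,-0.002],"turn":[0,0,0],"gripper":0.6}
  ]
}}

```text
time_s: 8.0
position: [0.5396, 0.3798, 0.0701]
ee_rot: [0.698, -0.697, 0.117, -0.118]
ft_force: [0.1, 0.2, -2.4]
finger_gap: 0.672
```

Call:
{"fn": "send_rows", "kwargs": {
  "commands": [
    {"dp":[0,0.001,0],"turn":[0,0,0],"gripper":0.6},
    {"dp":[0,0.001,0],"turn":[0,0,0],"gripper":0.6},
    {"dp":[0,0.002,0],"turn":[0,0,0],"gripper":0.6},
    {"dp":[0,0.002,0],"turn":[0,0,0],"gripper":0.6}
  ]
}}

```text
time_s: 8.4
position: [0.54, 0.3799, 0.0698]
ee_rot: [0.698, -0.697, 0.116, -0.118]
ft_force: [-3.5, -3.3, 10.4]
finger_gap: 0.67
```

Call:
{"fn": "send_rows", "kwargs": {
  "commands": [
    {"dp":[0,0,0],"turn":[0,0,0],"gripper":0.25},
    {"dp":[0,0,0],"turn":[0,0,0],"gripper":0.1},
    {"dp":[0,0,0],"turn":[0,0,0],"gripper":0.0},
    {"dp":[0,0,0],"turn":[0,0,0],"gripper":0},
    {"dp":[0,0,0],"turn":[0,0,0],"gripper":0},
    {"dp":[0,-0.03,0],"turn":[0,0,0],"gripper":0},
    {"dp":[0,-0.08,0],"turn":[0,0,0],"gripper":0},
    {"dp":[0,-0.13,0],"turn":[0,0,0],"gripper":0},
    {"dp":[0,-0.13,0],"turn":[0,0,0],"gripper":0}
  ]
}}

```text
time_s: 9.3
position: [0.5413, 0.3809, 0.2079]
ee_rot: [0.7, -0.694, 0.114, -0.121]
ft_force: [0.3, -0.2, -0.6]
finger_gap: 1.001
```

```bash
python3 - <<'E'
from h import *
r=look(["wrist"],"green_cup",.006,[.54,.38]); print(np.round(r[0],4),r[1])
print(arm.observe()["position"],plan([.619,.013,.20]))
print("strainer",plan([.619,.013,.20],1.235))
E
```

```text
[0.5393 0.38  ] [0.941]
[0.53997129 0.37994704 0.20100877] (array([ 0.1947,  0.0004, -0.3209]), array([-0.24, -0.  ,  0.21]), 1.238)
strainer (array([ 0.1947,  0.0004, -0.3209]), array([-0.24,  0.16,  0.21]), 1.238)
```

Call:
{"fn": "send_rows", "kwargs": {
  "commands": [
    {"dp":[0.195,0,-0.321],"turn":[-0.2,0,0.2],"gripper":0},
    {"dp":[0.195,0,-0.321],"turn":[-0.2,0,0.2],"gripper":0},
    {"dp":[0.195,0,-0.321],"turn":[-0.2,0,0.2],"gripper":0},
    {"dp":[0.195,0,-0.321],"turn":[-0.2,0,0.2],"gripper":0},
    {"dp":[0.195,0,-0.321],"turn":[-0.2,0,0.2],"gripper":0},
    {"dp":[0.195,0,-0.321],"turn":[-0.2,0,0.2],"gripper":0},
    {"dp":[0.195,0,-0.321],"turn":[-0.2,0,0.2],"gripper":0},
    {"dp":[0.195,0,-0.321],"turn":[-0.2,0,0.2],"gripper":0},
    {"dp":[0.195,0,-0.321],"turn":[-0.2,0,0.2],"gripper":0},
    {"dp":[0.195,0,-0.321],"turn":[-0.2,0,0.2],"gripper":0}
  ]
}}

```text
time_s: 10.4
position: [0.6189, 0.0125, 0.1987]
ee_rot: [0.697, -0.697, 0.118, -0.117]
ft_force: [0.3, -0.3, -1.0]
finger_gap: 1.005
```

```bash
python3 - <<'E'
from h import *
r=look(["wrist"],"strainer",.01,[.619,.013]); print(np.round(r[0],4),r[1])
im=arm.capture("wrist"); im=im[:,:,::-1].copy()
q=cv2.convexHull(w2px("wrist",pts("strainer",r[0],.01)).astype(np.float32)); cv2.polylines(im,[q.astype(np.int32)],True,(255,0,0),1)
cv2.imwrite("pics/w3.png",im); print(arm.observe()["position"],plan([*r[0],.080],1.235))
E
```

```text
[0.618  0.0142] [0.965]
[0.61903572 0.01386257 0.19974263] (array([-0.001 ,  0.1197, -0.    ]), array([-0.03,  0.22, -0.03]), 1.239)
```

View pics/w3.png

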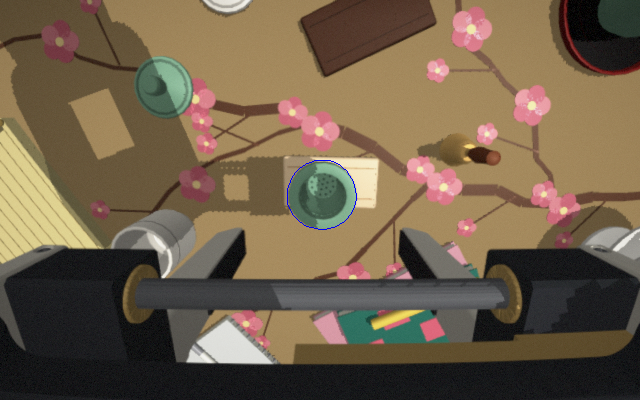

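The strainer is at (322,195) and the outline matches. I'll grip its collar with the lower part of the pads.

Call:
{"fn": "send_rows", "kwargs": {
  "commands": [
    {"dp":[-0.001,0.04,0],"turn":[0,0,0],"gripper":0},
    {"dp":[-0.001,0.08,0],"turn":[0,0,0],"gripper":0},
    {"dp":[-0.001,0.11,0],"turn":[0,0,0],"gripper":0},
    {"dp":[-0.001,0.1205,0],"turn":[0,0,0],"gripper":0},
    {"dp":[-0.001,0.1205,0],"turn":[0,0,0],"gripper":0.2},
    {"dp":[-0.001,0.1205,0],"turn":[0,0,0],"gripper":0.5},
    {"dp":[-0.001,0.1205,0],"turn":[0,0,0],"gripper":0.5},
    {"dp":[-0.001,0.1205,0],"turn":[0,0,0],"gripper":0.5},
    {"dp":[-0.001,0.1205,0],"turn":[0,0,0],"gripper":0.5},
    {"dp":[-0.001,0.1205,0],"turn":[0,0,0],"gripper":0.5}
  ],
  "newtons": 20
}}

```text
time_s: 11.55
position: [0.6187, 0.0143, 0.0807]
ee_rot: [0.698, -0.697, 0.116, -0.117]
ft_force: [0.2, 0.6, 7.5]
finger_gap: 0.705
```

```bash
python3 - <<'E'
from h import *
s=arm.observe();print(s["position"],s["finger_gap"],s["ft_force"])
print(plan([.5395,.380,.20]))
E
```

```text
[0.61870439 0.01430263 0.08071405] 0.7053345831073823 [0.15657517 0.59888743 7.54226987]
(array([-0.1939, -0.1191,  0.3201]), array([-0.08, -0.  ,  0.08]), 1.239)
```

Call:
{"fn": "send_rows", "kwargs": {
  "commands": [
    {"dp":[0,-0.02,0],"turn":[0,0,0],"gripper":0.6},
    {"dp":[0,-0.06,0],"turn":[0,0,0],"gripper":0.6},
    {"dp":[0,-0.1,0],"turn":[0,0,0],"gripper":0.6},
    {"dp":[-0.02,-0.119,0.03],"turn":[0,0,0],"gripper":0.6},
    {"dp":[-0.045,-0.119,0.073],"turn":[0,0,0],"gripper":0.6},
    {"dp":[-0.07,-0.119,0.116],"turn":[0,0,0],"gripper":0.6},
    {"dp":[-0.096,-0.119,0.159],"turn":[0,0,0],"gripper":0.6},
    {"dp":[-0.122,-0.119,0.202],"turn":[0,0,0],"gripper":0.6},
    {"dp":[-0.149,-0.119,0.247],"turn":[0,0,0],"gripper":0.6},
    {"dp":[-0.175,-0.119,0.29],"turn":[0,0,0],"gripper":0.6},
    {"dp":[-0.194,-0.119,0.32],"turn":[0,0,0],"gripper":0.6},
    {"dp":[-0.194,-0.119,0.32],"turn":[0,0,0],"gripper":0.6}
  ]
}}

```text
time_s: 12.75
position: [0.5378, 0.3838, 0.1998]
ee_rot: [0.698, -0.697, 0.115, -0.116]
ft_force: [0.4, -0.2, -0.9]
finger_gap: 0.704
```

```bash
python3 - <<'E'
from h import *
s=arm.observe();print(s["position"],s["finger_gap"],s["ft_force"])
print(plan([.5395,.380,.108]))
p=arm.camera_params("wrist");im=arm.capture("wrist")[:,:,::-1].copy()
for n in ("strainer","green_cup"): print([(d["p"],d["box"]) for d in arm.trace("wrist",n)])
for (x,y,r,z,col) in [(.5395,.38,.032,.084,(255,0,0)),(*s["position"][:2],.033,s["position"][2]-.0067,(0,0,255)),(*s["position"][:2],.019,s["position"][2]-.0707,(0,0,255))]:
    q=w2px(None,np.c_[x+r*np.cos(A),y+r*np.sin(A),z+0*A],p); cv2.polylines(im,[q.astype(np.int32)],True,col,1)
cv2.imwrite("pics/w4.png",cv2.resize(im[120:360,180:470],None,fx=2.2,fy=2.2))
E
```

```text
[0.5378404  0.38382491 0.19981472] 0.7042148377072159 [ 0.39053822 -0.20422207 -0.85425806]
(array([ 0.0027,  0.0918, -0.0033]), array([-0.11, -0.  ,  0.04]), 1.242)
[(0.81, [265.5, 187.2, 377.3, 280.1])]
[(0.83, [286.9, 161.6, 352.6, 202.3])]
```

View pics/w4.png

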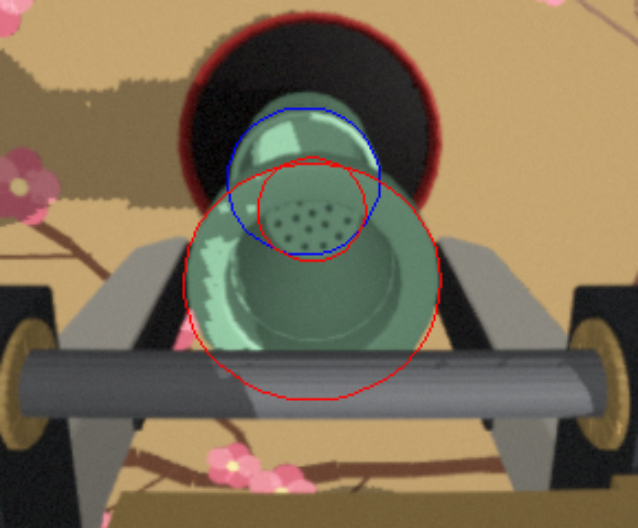

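The strainer hangs true in the fingers, and the predicted circles match both it and the cup rim (blue). I'll centre it and lower.

Call:
{"fn": "send_rows", "kwargs": {
  "commands": [
    {"dp":[0.0027,0.0,-0.0033],"turn":[0,0,0],"gripper":0.6},
    {"dp":[0.0027,0.0,-0.0033],"turn":[0,0,0],"gripper":0.6},
    {"dp":[0.0027,0.03,-0.0033],"turn":[0,0,0],"gripper":0.6},
    {"dp":[0.0027,0.055,-0.0033],"turn":[0,0,0],"gripper":0.6},
    {"dp":[0.0027,0.075,-0.0033],"turn":[0,0,0],"gripper":0.6},
    {"dp":[0.0027,0.086,-0.0033],"turn":[0,0,0],"gripper":0.6},
    {"dp":[0.0027,0.09,-0.0033],"turn":[0,0,0],"gripper":0.6},
    {"dp":[0.0027,0.09,-0.0033],"turn":[0,0,0],"gripper":0.6}
  ]
}}

```text
time_s: 13.7
position: [0.5413, 0.3755, 0.1103]
ee_rot: [0.698, -0.697, 0.116, -0.118]
ft_force: [0.2, 1.2, -1.0]
finger_gap: 0.702
```

```bash
python3 - <<'E'
from h import *
s=arm.observe();print(s["position"],s["finger_gap"],s["ft_force"])
print(plan([.5395,.380,.104]))
E
```

```text
[0.54129617 0.37550535 0.11030196] 0.7018530183725107 [ 0.16198     1.22303587 -1.01416772]
(array([-0.0032,  0.0063,  0.0037]), array([-0.08, -0.  ,  0.09]), 1.239)
```

Call:
{"fn": "send_rows", "kwargs": {
  "commands": [
    {"dp":[-0.002,0.0,0.002],"turn":[0,0,0],"gripper":0.6},
    {"dp":[-0.0032,0.0,0.0037],"turn":[0,0,0],"gripper":0.6},
    {"dp":[-0.0032,0.0,0.0037],"turn":[0,0,0],"gripper":0.6},
    {"dp":[-0.0032,0.002,0.0037],"turn":[0,0,0],"gripper":0.6},
    {"dp":[-0.0032,0.004,0.0037],"turn":[0,0,0],"gripper":0.6},
    {"dp":[-0.0032,0.005,0.0037],"turn":[0,0,0],"gripper":0.6},
    {"dp":[-0.0032,0.005,0.0037],"turn":[0,0,0],"gripper":0.6}
  ]
}}

```text
time_s: 14.4
position: [0.5394, 0.3799, 0.105]
ee_rot: [0.698, -0.697, 0.116, -0.117]
ft_force: [1.3, 0.2, -1.0]
finger_gap: 0.704
```

```bash
python3 - <<'E'
from h import *
im=arm.capture("scene");r=look(["top","scene"],"green_cup",.006,[.54,.38]);print(np.round(r[0],4),r[1])
p=w2px("scene",[[.54,.38,.08]])[0].astype(int);print(p)
cv2.imwrite("pics/s5.png",cv2.resize(im[p[1]-60:p[1]+60,p[0]-75:p[0]+75,::-1],None,fx=4,fy=4,interpolation=cv2.INTER_CUBIC))
s=arm.observe();print(s["position"],s["finger_gap"],s["ft_force"])
print(plan([.5395,.380,.104]))
E
```

```text
top green_cup none
[0.5429 0.3794] [0.643]
[480 231]
[0.53951617 0.38001553 0.10531433] 0.7054058955238679 [ 0.42368649  0.09298603 -1.11130017]
(array([-0.    ,  0.0013, -0.    ]), array([-0.08, -0.  ,  0.09]), 1.239)
```

View pics/s5.png

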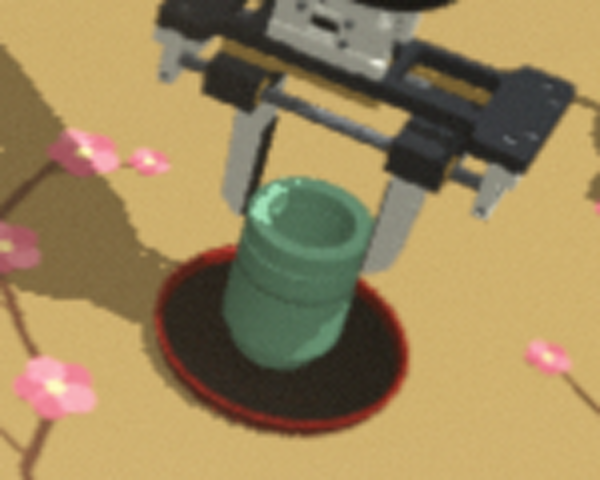

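The strainer's collar is just above the cup rim and the cup is upright (crop around (300,270)). I'll seat it to contact.

Call:
{"fn": "send_rows", "kwargs": {
  "commands": [
    {"dp":[0,0.001,0],"turn":[0,0,0],"gripper":0.6},
    {"dp":[0,0.0015,0],"turn":[0,0,0],"gripper":0.6},
    {"dp":[0,0.002,0],"turn":[0,0,0],"gripper":0.6},
    {"dp":[0,0.002,0],"turn":[0,0,0],"gripper":0.6}
  ]
}}

```text
time_s: 15.05
position: [0.5399, 0.3802, 0.1048]
ee_rot: [0.698, -0.697, 0.116, -0.118]
ft_force: [-2.8, -1.9, 10.1]
finger_gap: 0.704
```

Call:
{"fn": "send_rows", "kwargs": {
  "commands": [
    {"dp":[0,0,0],"turn":[0,0,0],"gripper":0.25},
    {"dp":[0,0,0],"turn":[0,0,0],"gripper":0.1},
    {"dp":[0,0,0],"turn":[0,0,0],"gripper":0.0},
    {"dp":[0,0,0],"turn":[0,0,0],"gripper":0},
    {"dp":[0,0,0],"turn":[0,0,0],"gripper":0},
    {"dp":[0,-0.03,0],"turn":[0,0,0],"gripper":0},
    {"dp":[0,-0.07,0],"turn":[0,0,0],"gripper":0},
    {"dp":[0,-0.12,0],"turn":[0,0,0],"gripper":0},
    {"dp":[0,-0.12,0],"turn":[0,0,0],"gripper":0},
    {"dp":[0,-0.12,0],"turn":[0,0,0],"gripper":0}
  ]
}}

```text
time_s: 16.05
position: [0.5398, 0.3802, 0.226]
ee_rot: [0.699, -0.696, 0.115, -0.119]
ft_force: [0.9, -0.7, -0.6]
finger_gap: 1.002
```

```bash
python3 - <<'E'
from h import *
p=arm.camera_params("wrist");arm.capture("wrist")
m=max(arm.trace("wrist","strainer"),key=lambda d:d["p"]); print(m["p"],m["box"])
w=px2w(None,rect(m["mask"]),.098,p); print(cv2.minEnclosingCircle(w[:,:2].astype(np.float32)*1000))
m=max(arm.trace("wrist","green_cup"),key=lambda d:d["p"]); print(m["p"],m["box"])
print(arm.observe()["position"],plan([.460,-.115,.16],1.235))
E
```

```text
0.69 [289.3, 160.6, 354.1, 227.9]
((537.5457153320312, 380.09344482421875), 33.45464324951172)
0.69 [298.2, 156.8, 342.3, 170.7]
[0.53911165 0.37980636 0.22308592] (array([ 0.0865,  0.0628, -0.4936]), array([-0.04,  0.21,  0.07]), 1.239)
```

Call:
{"fn": "send_rows", "kwargs": {
  "commands": [
    {"dp":[0.0865,0.062,-0.4936],"turn":[0,0,0],"gripper":0},
    {"dp":[0.0865,0.062,-0.4936],"turn":[0,0,0],"gripper":0},
    {"dp":[0.0865,0.062,-0.4936],"turn":[0,0,0],"gripper":0},
    {"dp":[0.0865,0.062,-0.4936],"turn":[0,0,0],"gripper":0},
    {"dp":[0.0865,0.062,-0.4936],"turn":[0,0,0],"gripper":0},
    {"dp":[0.0865,0.062,-0.4936],"turn":[0,0,0],"gripper":0},
    {"dp":[0.0865,0.062,-0.4936],"turn":[0,0,0],"gripper":0},
    {"dp":[0.0865,0.062,-0.4936],"turn":[0,0,0],"gripper":0},
    {"dp":[0.0865,0.062,-0.4936],"turn":[0,0,0],"gripper":0},
    {"dp":[0.0865,0.062,-0.4936],"turn":[0,0,0],"gripper":0},
    {"dp":[0.0865,0.062,-0.4936],"turn":[0,0,0],"gripper":0},
    {"dp":[0.0865,0.062,-0.4936],"turn":[0,0,0],"gripper":0}
  ]
}}

```text
time_s: 17.4
position: [0.4593, -0.116, 0.1597]
ee_rot: [0.698, -0.697, 0.118, -0.118]
ft_force: [0.6, -0.7, 0.6]
finger_gap: 0.999
```

```bash
python3 - <<'E'
from h import *
r=look(["wrist"],"green_lid",0,[.46,-.115]); print(np.round(r[0],4),r[1])
p=arm.camera_params("wrist");im=arm.capture("wrist"); im=im[:,:,::-1].copy()
for rr,h in MOD["green_lid"]+[(.010,.026)]:
    q=w2px(None,np.c_[r[0][0]+rr*np.cos(A),r[0][1]+rr*np.sin(A),h+0*A],p); cv2.polylines(im,[q.astype(np.int32)],True,(255,0,0),1)
cv2.imwrite("pics/w6.png",cv2.resize(im[120:360,180:470],None,fx=2,fy=2)); print(arm.observe()["position"],plan([*r[0],.038],1.235))
E
```

```text
[ 0.46   -0.1157] [0.965]
[ 0.46016267 -0.11390901  0.16053512] (array([ 0.0004,  0.1225, -0.0019]), array([-0.05,  0.27,  0.04]), 1.24)
```

View pics/w6.png

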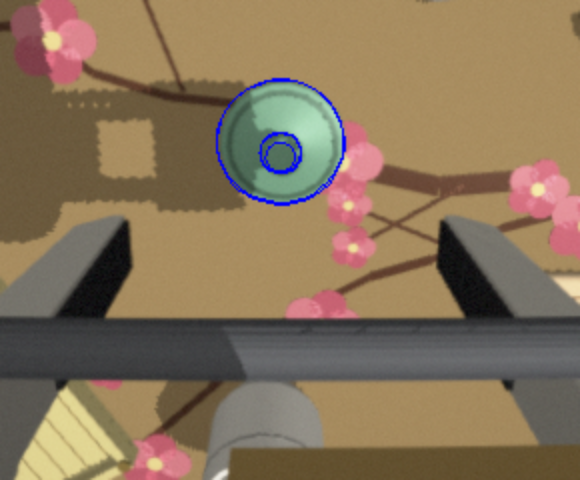

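The lid is at crop (281,142), and the fitted rings match both disc and knob. I'll descend and grip the knob.

Call:
{"fn": "send_rows", "kwargs": {
  "commands": [
    {"dp":[0,0.04,-0.002],"turn":[0,0,0],"gripper":0.3},
    {"dp":[0,0.08,-0.002],"turn":[0,0,0],"gripper":0.4},
    {"dp":[0,0.11,-0.002],"turn":[0,0,0],"gripper":0.5},
    {"dp":[0,0.12,-0.002],"turn":[0,0,0],"gripper":0.5},
    {"dp":[0,0.1215,-0.002],"turn":[0,0,0],"gripper":0.6},
    {"dp":[0,0.1215,-0.002],"turn":[0,0,0],"gripper":0.9},
    {"dp":[0,0.1215,-0.002],"turn":[0,0,0],"gripper":1},
    {"dp":[0,0.1215,-0.002],"turn":[0,0,0],"gripper":1},
    {"dp":[0,0.1215,-0.002],"turn":[0,0,0],"gripper":1},
    {"dp":[0,0.1215,-0.002],"turn":[0,0,0],"gripper":1}
  ],
  "newtons": 20
}}

```text
time_s: 18.55
position: [0.4599, -0.1158, 0.0396]
ee_rot: [0.698, -0.697, 0.116, -0.117]
ft_force: [0.2, 0.2, 3.9]
finger_gap: 0.204
```

```bash
python3 - <<'E'
from h import *
s=arm.observe();print(s["position"],s["finger_gap"],s["ft_force"])
print(plan([.5385,.380,.22]))
E
```

```text
[ 0.45987562 -0.11584805  0.03956509] 0.20427674482644356 [0.1975673  0.16286169 3.86968101]
(array([-0.0866, -0.1801,  0.4946]), array([-0.06, -0.  ,  0.09]), 1.24)
```

Call:
{"fn": "send_rows", "kwargs": {
  "commands": [
    {"dp":[0,-0.03,0],"turn":[0,0,0],"gripper":1},
    {"dp":[0,-0.08,0],"turn":[0,0,0],"gripper":1},
    {"dp":[0,-0.12,0.02],"turn":[0,0,0],"gripper":1},
    {"dp":[-0.01,-0.15,0.06],"turn":[0,0,0],"gripper":1},
    {"dp":[-0.018,-0.17,0.105],"turn":[0,0,0],"gripper":1},
    {"dp":[-0.027,-0.18,0.152],"turn":[0,0,0],"gripper":1},
    {"dp":[-0.035,-0.18,0.2],"turn":[0,0,0],"gripper":1},
    {"dp":[-0.043,-0.18,0.248],"turn":[0,0,0],"gripper":1},
    {"dp":[-0.051,-0.18,0.296],"turn":[0,0,0],"gripper":1},
    {"dp":[-0.06,-0.18,0.344],"turn":[0,0,0],"gripper":1},
    {"dp":[-0.068,-0.18,0.392],"turn":[0,0,0],"gripper":1},
    {"dp":[-0.075,-0.18,0.43],"turn":[0,0,0],"gripper":1}
  ]
}}

```text
time_s: 19.75
position: [0.5283, 0.3177, 0.2196]
ee_rot: [0.698, -0.697, 0.116, -0.117]
ft_force: [-0.1, -0.6, -0.9]
finger_gap: 0.206
```

```bash
python3 - <<'E'
from h import *
s=arm.observe();print(s["position"],s["finger_gap"],s["ft_force"])
print(plan([.5385,.380,.20]))
E
```

```text
[0.5282737  0.31769275 0.21962605] 0.20609858775746323 [-0.13052482 -0.61063762 -0.85850004]
(array([-0.0106,  0.0197,  0.0622]), array([-0.05, -0.  ,  0.07]), 1.24)
```

Call:
{"fn": "send_rows", "kwargs": {
  "commands": [
    {"dp":[-0.005,0.01,0.03],"turn":[0,0,0],"gripper":1},
    {"dp":[-0.0106,0.0197,0.05],"turn":[0,0,0],"gripper":1},
    {"dp":[-0.0106,0.0197,0.0622],"turn":[0,0,0],"gripper":1},
    {"dp":[-0.0106,0.0197,0.0622],"turn":[0,0,0],"gripper":1},
    {"dp":[-0.0106,0.0197,0.0622],"turn":[0,0,0],"gripper":1}
  ]
}}

```text
time_s: 20.25
position: [0.5388, 0.3793, 0.2006]
ee_rot: [0.698, -0.697, 0.116, -0.117]
ft_force: [0.3, -0.7, -1.3]
finger_gap: 0.205
```

```bash
python3 - <<'E'
from h import *
p=arm.camera_params("wrist");im=arm.capture("wrist")[:,:,::-1].copy()
s=arm.observe();print(s["position"],s["finger_gap"],s["ft_force"])
b=s["position"][2]-.0396
for (x,y,r,z,col) in [(.5385,.38,.033,.098,(255,0,0)),(*s["position"][:2],.033,b+.008,(0,0,255)),(*s["position"][:2],.019,b,(0,0,255))]:
    q=w2px(None,np.c_[x+r*np.cos(A),y+r*np.sin(A),z+0*A],p); cv2.polylines(im,[q.astype(np.int32)],True,col,1)
cv2.imwrite("pics/w7.png",cv2.resize(im[120:360,180:470],None,fx=2,fy=2))
print(plan([.5385,.380,.136]))
E
```

```text
[0.53877299 0.37906608 0.20076718] 0.2042884776263779 [-0.28720731 -0.16036218 -0.1635776 ]
(array([-0.0007,  0.0648,  0.0007]), array([-0.08, -0.  ,  0.11]), 1.24)
```

View pics/w7.png

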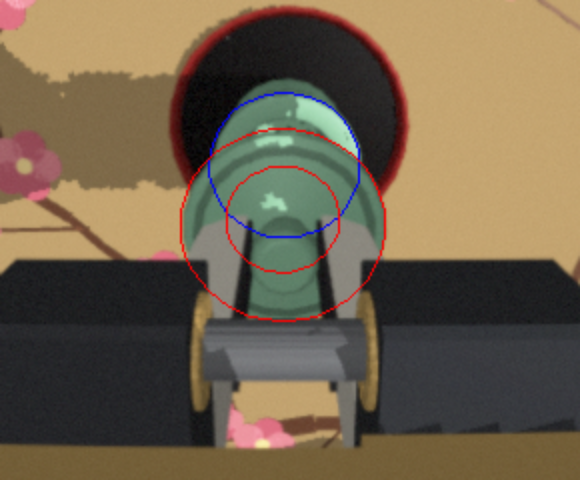

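The lid is level in the fingers and matches the prediction; the collar ring (blue) is in line below it. Lowering.

Call:
{"fn": "send_rows", "kwargs": {
  "commands": [
    {"dp":[-0.0007,0.02,0.0007],"turn":[0,0,0],"gripper":1},
    {"dp":[-0.0007,0.045,0.0007],"turn":[0,0,0],"gripper":1},
    {"dp":[-0.0007,0.058,0.0007],"turn":[0,0,0],"gripper":1},
    {"dp":[-0.0007,0.062,0.0007],"turn":[0,0,0],"gripper":1},
    {"dp":[-0.0007,0.065,0.0007],"turn":[0,0,0],"gripper":1},
    {"dp":[-0.0007,0.067,0.0007],"turn":[0,0,0],"gripper":1},
    {"dp":[-0.0007,0.068,0.0007],"turn":[0,0,0],"gripper":1},
    {"dp":[-0.0007,0.068,0.0007],"turn":[0,0,0],"gripper":1}
  ]
}}

```text
time_s: 21.1
position: [0.5386, 0.3801, 0.1333]
ee_rot: [0.698, -0.697, 0.116, -0.117]
ft_force: [-0.4, -0.1, -0.6]
finger_gap: 0.207
```

Call:
{"fn": "send_rows", "kwargs": {
  "commands": [
    {"dp":[0,0.001,0],"turn":[0,0,0],"gripper":1},
    {"dp":[0,0.002,0],"turn":[0,0,0],"gripper":1},
    {"dp":[0,0.0025,0],"turn":[0,0,0],"gripper":1},
    {"dp":[0,0.0025,0],"turn":[0,0,0],"gripper":1}
  ]
}}

```text
time_s: 21.5
position: [0.5388, 0.3803, 0.1316]
ee_rot: [0.698, -0.697, 0.115, -0.118]
ft_force: [-0.3, -1.3, 5.4]
finger_gap: 0.199
```

Call:
{"fn": "send_rows", "kwargs": {
  "commands": [
    {"dp":[0,0,0],"turn":[0,0,0],"gripper":0.7},
    {"dp":[0,0,0],"turn":[0,0,0],"gripper":0.5},
    {"dp":[0,0,0],"turn":[0,0,0],"gripper":0.4},
    {"dp":[0,0,0],"turn":[0,0,0],"gripper":0.4},
    {"dp":[0,-0.03,0],"turn":[0,0,0],"gripper":0.4},
    {"dp":[0,-0.07,0],"turn":[0,0,0],"gripper":0.2},
    {"dp":[0,-0.1,0],"turn":[0,0,0],"gripper":0},
    {"dp":[0,-0.1,0],"turn":[0,0,0],"gripper":0},
    {"dp":[0,-0.1,0],"turn":[0,0,0],"gripper":0}
  ]
}}

```text
time_s: 22.4
position: [0.5385, 0.3802, 0.2318]
ee_rot: [0.698, -0.697, 0.115, -0.118]
ft_force: [0.4, -0.5, -0.7]
finger_gap: 0.897
```

```bash
python3 - <<'E'
from h import *
p=arm.camera_params("wrist");arm.capture("wrist")
D=arm.trace("wrist","green_lid");m=D[0]; print(m["p"],m["box"])
print(fit([(p,m["mask"])],"green_lid",.092,[.5385,.38]))
p=arm.camera_params("scene");im=arm.capture("scene");arm.capture("top")
r=look(["top","scene"],"walnut_plate",0,[.475,.115,1.62],new=False);print(r)
cv2.imwrite("pics/s8.png",cv2.resize(im[150:300,300:520,::-1],None,fx=3,fy=3,interpolation=cv2.INTER_CUBIC))
s=arm.observe();print(s["position"],s["qpos"],plan([.475,.115,.2],1.62-1.571))
E
```

```text
0.62 [286.9, 161.5, 355.2, 225.6]
(array([0.53872387, 0.37992797]), [0.96])
(array([0.47153877, 0.11591764, 1.66590741]), [0.952, 0.934])
[0.53831381 0.37998872 0.23057515] [ 5.76235197e-01  8.16302967e-02  1.48987223e+00 -6.47407874e-04
  1.56760027e+00 -6.63588912e-01] (array([ 0.0262,  0.0302, -0.2712]), array([-1.500e-01,  6.823e+01,  5.000e-02]), 1.24)
```

View pics/s8.png

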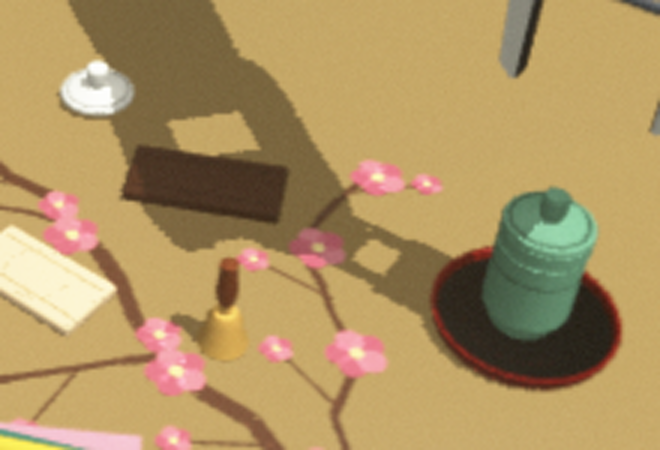

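The tea set is closed and upright on the tray (crop (540,265)). Both plates lie bare. Next is the walnut plate.

Call:
{"fn": "send_rows", "kwargs": {
  "commands": [
    {"dp":[0.022,0.03,-0.271],"turn":[0,65.6,0],"gripper":0},
    {"dp":[0.022,0.03,-0.271],"turn":[0,65.6,0],"gripper":0},
    {"dp":[0.022,0.03,-0.271],"turn":[0,65.6,0],"gripper":0},
    {"dp":[0.022,0.03,-0.271],"turn":[0,65.6,0],"gripper":0},
    {"dp":[0.022,0.03,-0.271],"turn":[0,65.6,0],"gripper":0},
    {"dp":[0.022,0.03,-0.271],"turn":[0,65.6,0],"gripper":0},
    {"dp":[0.022,0.03,-0.271],"turn":[0,65.6,0],"gripper":0},
    {"dp":[0.022,0.03,-0.271],"turn":[0,65.6,0],"gripper":0},
    {"dp":[0.022,0.03,-0.271],"turn":[0,65.6,0],"gripper":0},
    {"dp":[0.022,0.03,-0.271],"turn":[0,65.6,0],"gripper":0}
  ]
}}

```text
time_s: 23.7
position: [0.4711, 0.1166, 0.2]
ee_rot: [0.525, -0.523, 0.475, -0.475]
ft_force: [-0.8, 0.1, 0.1]
finger_gap: 0.999
```

```bash
python3 - <<'E'
from h import *
r=look(["wrist"],"walnut_plate",0,[.4715,.116,1.66]); print(np.round(r[0],4),r[1])
s=arm.observe();print(s["position"],plan([*r[0][:2],.021],r[0][2]-np.pi/2))
E
```

```text
[0.4702 0.1156 1.6681] [0.973]
[0.47110445 0.11673041 0.20002987] (array([ 0.0011,  0.179 , -0.0014]), array([-0.13,  0.02, -0.03]), 0.098)
```

Call:
{"fn": "send_rows", "kwargs": {
  "commands": [
    {"dp":[0.001,0.05,-0.001],"turn":[0,0,0],"gripper":0},
    {"dp":[0.001,0.1,-0.001],"turn":[0,0,0],"gripper":0},
    {"dp":[0.001,0.145,-0.001],"turn":[0,0,0],"gripper":0},
    {"dp":[0.001,0.17,-0.001],"turn":[0,0,0],"gripper":0},
    {"dp":[0.001,0.178,-0.001],"turn":[0,0,0],"gripper":0},
    {"dp":[0.001,0.178,-0.001],"turn":[0,0,0],"gripper":0.5},
    {"dp":[0.001,0.178,-0.001],"turn":[0,0,0],"gripper":0.6},
    {"dp":[0.001,0.178,-0.001],"turn":[0,0,0],"gripper":0.6},
    {"dp":[0.001,0.178,-0.001],"turn":[0,0,0],"gripper":0.6},
    {"dp":[0.001,0.178,-0.001],"turn":[0,0,0],"gripper":0.6}
  ],
  "newtons": 30
}}

```text
time_s: 24.8
position: [0.471, 0.1159, 0.0228]
ee_rot: [0.525, -0.523, 0.474, -0.476]
ft_force: [-1.4, -0.0, 5.5]
finger_gap: 0.682
```

```bash
python3 - <<'E'
from h import *
s=arm.observe();print(s["position"],s["finger_gap"],s["ft_force"])
print(plan([.539,-.366,.15],.218-np.pi/2))
print(plan([.539,-.366,.15],.218-np.pi/2+.03)[0])
E
```

```text
[0.47100573 0.11589982 0.02280507] 0.6818310046589818 [-1.38893310e+00 -4.68382106e-04  5.49867012e+00]
(array([ 0.4862, -0.1274,  0.021 ]), array([-0.14, 83.12, -0.18]), 0.098)
[ 0.4862 -0.1274  0.021 ]
```

Call:
{"fn": "send_rows", "kwargs": {
  "commands": [
    {"dp":[0,-0.02,0],"turn":[0,0,0],"gripper":0.6},
    {"dp":[0,-0.06,0],"turn":[0,0,0],"gripper":0.6},
    {"dp":[0,-0.1,0],"turn":[0,0,0],"gripper":0.6},
    {"dp":[0.03,-0.127,0.002],"turn":[0,7,0],"gripper":0.6},
    {"dp":[0.08,-0.127,0.004],"turn":[0,14,0],"gripper":0.6},
    {"dp":[0.13,-0.127,0.006],"turn":[0,22,0],"gripper":0.6},
    {"dp":[0.18,-0.127,0.008],"turn":[0,30,0],"gripper":0.6},
    {"dp":[0.23,-0.127,0.01],"turn":[0,38,0],"gripper":0.6},
    {"dp":[0.28,-0.127,0.012],"turn":[0,46,0],"gripper":0.6},
    {"dp":[0.32,-0.127,0.014],"turn":[0,54,0],"gripper":0.6},
    {"dp":[0.36,-0.127,0.016],"turn":[0,62,0],"gripper":0.6},
    {"dp":[0.4,-0.127,0.018],"turn":[0,70,0],"gripper":0.6}
  ]
}}

```text
time_s: 26.0
position: [0.5274, -0.2825, 0.1496]
ee_rot: [0.156, -0.153, 0.69, -0.69]
ft_force: [1.1, 0.5, -0.8]
finger_gap: 0.685
```

```bash
python3 - <<'E'
from h import *
s=arm.observe();print(s["position"],s["finger_gap"],s["ft_force"])
print(plan([.539,-.366,.15],.218-np.pi/2))
E
```

```text
[ 0.52741854 -0.2824614   0.14964752] 0.6845025125544755 [ 1.07826937  0.46807487 -0.8030273 ]
(array([ 0.0252, -0.0004,  0.0805]), array([-1.000e-02,  1.276e+01, -2.100e-01]), -1.13)
```

Call:
{"fn": "send_rows", "kwargs": {
  "commands": [
    {"dp":[0.012,0,0.04],"turn":[0,6,0],"gripper":0.6},
    {"dp":[0.025,0,0.07],"turn":[0,12.8,0],"gripper":0.6},
    {"dp":[0.025,0,0.0805],"turn":[0,12.8,0],"gripper":0.6},
    {"dp":[0.025,0,0.0805],"turn":[0,12.8,0],"gripper":0.6},
    {"dp":[0.025,0,0.0805],"turn":[0,12.8,0],"gripper":0.6}
  ]
}}

```text
time_s: 26.5
position: [0.5392, -0.365, 0.1494]
ee_rot: [0.079, -0.076, 0.703, -0.702]
ft_force: [-0.4, 0.7, -0.5]
finger_gap: 0.679
```

```bash
python3 - <<'E'
from h import *
p=arm.camera_params("wrist");im=arm.capture("wrist")[:,:,::-1].copy()
D=arm.trace("wrist","bamboo_tray"); print([(d["p"],d["box"]) for d in D]); r=fit([(p,D[0]["mask"])],"bamboo_tray",0,[.539,-.366,.218]); print(r)
D=arm.trace("wrist","walnut_plate"); print([(d["p"],d["box"]) for d in D])
s=arm.observe();z=s["position"][2]-.0228
w=fit([(p,D[0]["mask"])],"walnut_plate",z,[*s["position"][:2],.218]); print(w)
for n,v,zz,col in (("bamboo_tray",r[0],0,(255,0,0)),("bamboo_tray",[.539,-.366,.218],0,(0,255,0)),("walnut_plate",w[0],z,(0,0,255))):
    q=cv2.convexHull(w2px(None,pts(n,v,zz),p).astype(np.float32)); cv2.polylines(im,[q.astype(np.int32)],True,col,1)
cv2.imwrite("pics/w9.png",im)
print(s["position"],s["finger_gap"],plan([.539,-.366,.04],.218-np.pi/2))
E
```

```text
[(0.57, [232.2, 89.0, 410.0, 277.6])]
(array([ 0.53789999, -0.36465693,  0.21784852]), [0.729])
[(0.64, [262.3, 130.5, 382.2, 339.0])]
(array([ 0.53934466, -0.3646623 ,  0.22273462]), [0.727])
[ 0.53928466 -0.36476736  0.14988635] 0.6802371635604464 (array([0.001 , 0.1099, 0.0012]), array([ 0.01,  0.07, -0.22]), -1.351)
```

View pics/w9.png

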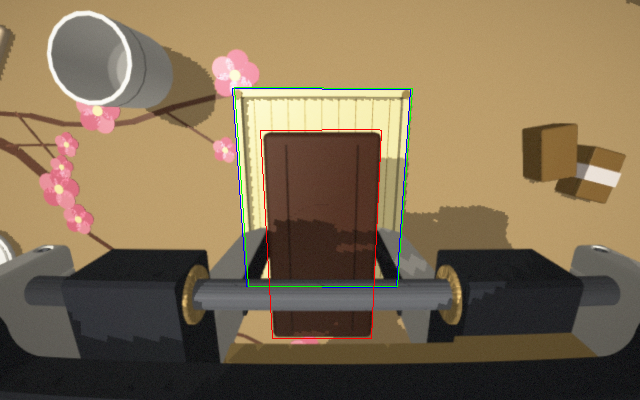

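The tray (green outline) and the held walnut plate (red) both match their predictions and are parallel. I'll lower the plate.

Call:
{"fn": "send_rows", "kwargs": {
  "commands": [
    {"dp":[0,0.04,0.001],"turn":[0,0,0],"gripper":0.6},
    {"dp":[0,0.08,0.001],"turn":[0,0,0],"gripper":0.6},
    {"dp":[0,0.105,0.001],"turn":[0,0,0],"gripper":0.6},
    {"dp":[0,0.117,0.001],"turn":[0,0,0],"gripper":0.6},
    {"dp":[0,0.12,0.001],"turn":[0,0,0],"gripper":0.6},
    {"dp":[0,0.1215,0.001],"turn":[0,0,0],"gripper":0.6},
    {"dp":[0,0.1215,0.001],"turn":[0,0,0],"gripper":0.6}
  ]
}}

```text
time_s: 27.35
position: [0.5406, -0.3659, 0.0299]
ee_rot: [-0.079, 0.076, -0.703, 0.703]
ft_force: [-0.0, -0.6, -1.2]
finger_gap: 0.687
```

Call:
{"fn": "send_rows", "kwargs": {
  "commands": [
    {"dp":[0.001,0.001,0],"turn":[0,0,0],"gripper":0.6},
    {"dp":[0.001,0.002,0],"turn":[0,0,0],"gripper":0.6},
    {"dp":[0.001,0.0025,0],"turn":[0,0,0],"gripper":0.6},
    {"dp":[0.001,0.0025,0],"turn":[0,0,0],"gripper":0.6}
  ]
}}

```text
time_s: 27.75
position: [0.54, -0.3665, 0.0288]
ee_rot: [-0.08, 0.075, -0.702, 0.703]
ft_force: [-3.4, 1.7, 8.8]
finger_gap: 0.68
```

Call:
{"fn": "send_rows", "kwargs": {
  "commands": [
    {"dp":[0,0,0],"turn":[0,0,0],"gripper":0.2},
    {"dp":[0,0,0],"turn":[0,0,0],"gripper":0.2},
    {"dp":[0,0,0],"turn":[0,0,0],"gripper":0.2},
    {"dp":[0,-0.02,0],"turn":[0,0,0],"gripper":0.2},
    {"dp":[0,-0.06,0],"turn":[0,0,0],"gripper":0},
    {"dp":[0,-0.11,0],"turn":[0,0,0],"gripper":0},
    {"dp":[0,-0.15,0],"turn":[0,0,0],"gripper":0},
    {"dp":[0,-0.17,0],"turn":[0,0,0],"gripper":0},
    {"dp":[0,-0.17,0],"turn":[0,0,0],"gripper":0}
  ]
}}

```text
time_s: 28.65
position: [0.5397, -0.3669, 0.2026]
ee_rot: [-0.081, 0.074, -0.701, 0.705]
ft_force: [-0.0, -0.7, 0.1]
finger_gap: 1.0
```

```bash
python3 - <<'E'
from h import *
r=look(["wrist"],"walnut_plate",.006,[.539,-.366,.218]); print(np.round(r[0],4),r[1])
r=look(["wrist"],"bamboo_tray",0,[.539,-.366,.218]); print(np.round(r[0],4),r[1])
r=look(["top","scene"],"maple_plate",0,[.623,.023,1.2]); print(np.round(r[0],4),r[1])
s=arm.observe();print(s["position"],s["finger_gap"],s["qpos"],plan([*r[0][:2],.2],r[0][2]-np.pi/2))
E
```

```text
[ 0.5397 -0.366   0.2194] [0.965]
[ 0.5377 -0.3646  0.2191] [0.99]
[0.6225 0.0231 1.2123] [0.922, 0.926]
[ 0.5386788  -0.36614487  0.197695  ] 1.002020050027216 [-0.63741622  0.07536251  1.54973589  0.00294069  1.51217763  0.71368624] (array([-0.1666, -0.0019, -0.3616]), array([ -0.21, -56.88,  -0.23]), -1.351)
```

Call:
{"fn": "send_rows", "kwargs": {
  "commands": [
    {"dp":[-0.167,-0.002,-0.362],"turn":[0,-56.9,0],"gripper":0},
    {"dp":[-0.167,-0.002,-0.362],"turn":[0,-56.9,0],"gripper":0},
    {"dp":[-0.167,-0.002,-0.362],"turn":[0,-56.9,0],"gripper":0},
    {"dp":[-0.167,-0.002,-0.362],"turn":[0,-56.9,0],"gripper":0},
    {"dp":[-0.167,-0.002,-0.362],"turn":[0,-56.9,0],"gripper":0},
    {"dp":[-0.167,-0.002,-0.362],"turn":[0,-56.9,0],"gripper":0},
    {"dp":[-0.167,-0.002,-0.362],"turn":[0,-56.9,0],"gripper":0},
    {"dp":[-0.167,-0.002,-0.362],"turn":[0,-56.9,0],"gripper":0},
    {"dp":[-0.167,-0.002,-0.362],"turn":[0,-56.9,0],"gripper":0},
    {"dp":[-0.167,-0.002,-0.362],"turn":[0,-56.9,0],"gripper":0},
    {"dp":[-0.167,-0.002,-0.362],"turn":[0,-56.9,0],"gripper":0}
  ]
}}

```text
time_s: 30.15
position: [0.6227, 0.0227, 0.1998]
ee_rot: [-0.404, 0.401, -0.58, 0.582]
ft_force: [-0.1, -0.5, 0.2]
finger_gap: 1.0
```

```bash
python3 - <<'E'
from h import *
r=look(["wrist"],"maple_plate",0,[.6225,.023,1.21]); print(np.round(r[0],4),r[1])
s=arm.observe();print(s["position"],plan([*r[0][:2],.0225],r[0][2]-np.pi/2))
E
```

```text
[0.6206 0.0235 1.2147] [0.938]
[0.6227142  0.02227626 0.20000046] (array([-1.000e-04,  1.775e-01, -3.300e-03]), array([-0.29, -0.21, -0.08]), -0.36)
```

Call:
{"fn": "send_rows", "kwargs": {
  "commands": [
    {"dp":[0,0.05,-0.002],"turn":[0,0,0],"gripper":0},
    {"dp":[0,0.1,-0.002],"turn":[0,0,0],"gripper":0},
    {"dp":[0,0.145,-0.002],"turn":[0,0,0],"gripper":0},
    {"dp":[0,0.17,-0.002],"turn":[0,0,0],"gripper":0},
    {"dp":[0,0.1775,-0.002],"turn":[0,0,0],"gripper":0},
    {"dp":[0,0.1775,-0.002],"turn":[0,0,0],"gripper":0.5},
    {"dp":[0,0.1775,-0.002],"turn":[0,0,0],"gripper":0.6},
    {"dp":[0,0.1775,-0.002],"turn":[0,0,0],"gripper":0.6},
    {"dp":[0,0.1775,-0.002],"turn":[0,0,0],"gripper":0.6},
    {"dp":[0,0.1775,-0.002],"turn":[0,0,0],"gripper":0.6}
  ],
  "newtons": 30
}}

```text
time_s: 31.25
position: [0.6221, 0.0229, 0.0234]
ee_rot: [-0.404, 0.401, -0.58, 0.583]
ft_force: [-2.0, -0.8, 6.0]
finger_gap: 0.641
```

```bash
python3 - <<'E'
from h import *
s=arm.observe();print(s["position"],s["finger_gap"],s["ft_force"])
print(plan([.539,-.366,.17],.219-np.pi/2))
E
```

```text
[0.62212589 0.02288647 0.0233915 ] 0.6405889423915833 [-2.00965518 -0.80760096  6.04595705]
(array([ 0.393, -0.147,  0.06 ]), array([-0.27, 56.84, -0.27]), -0.36)
```

Call:
{"fn": "send_rows", "kwargs": {
  "commands": [
    {"dp":[0,-0.02,0],"turn":[0,0,0],"gripper":0.6},
    {"dp":[0,-0.06,0],"turn":[0,0,0],"gripper":0.6},
    {"dp":[0,-0.11,0],"turn":[0,0,0],"gripper":0.6},
    {"dp":[0.01,-0.147,0.001],"turn":[0,3,0],"gripper":0.6},
    {"dp":[0.05,-0.147,0.007],"turn":[0,9,0],"gripper":0.6},
    {"dp":[0.1,-0.147,0.015],"turn":[0,16,0],"gripper":0.6},
    {"dp":[0.15,-0.147,0.022],"turn":[0,24,0],"gripper":0.6},
    {"dp":[0.2,-0.147,0.03],"turn":[0,32,0],"gripper":0.6},
    {"dp":[0.25,-0.147,0.038],"turn":[0,40,0],"gripper":0.6},
    {"dp":[0.3,-0.147,0.046],"turn":[0,47,0],"gripper":0.6},
    {"dp":[0.34,-0.147,0.052],"turn":[0,53,0],"gripper":0.6},
    {"dp":[0.37,-0.147,0.057],"turn":[0,56.8,0],"gripper":0.6}
  ]
}}

```text
time_s: 32.45
position: [0.5432, -0.346, 0.1702]
ee_rot: [-0.078, 0.073, -0.703, 0.704]
ft_force: [0.7, -0.0, -0.9]
finger_gap: 0.639
```

```bash
python3 - <<'E'
from h import *
s=arm.observe();print(s["position"],s["finger_gap"],s["ft_force"])
print(plan([.539,-.366,.15],.219-np.pi/2))
E
```

```text
[ 0.54323665 -0.34603403  0.17021434] 0.6386699074164205 [ 0.69780111 -0.00552224 -0.87508788]
(array([0.0085, 0.0202, 0.0186]), array([-0.12, -0.28, -0.35]), -1.357)
```

Call:
{"fn": "send_rows", "kwargs": {
  "commands": [
    {"dp":[0.0085,0.02,0.0186],"turn":[-0.1,-0.3,-0.3],"gripper":0.6},
    {"dp":[0.0085,0.02,0.0186],"turn":[-0.1,-0.3,-0.3],"gripper":0.6},
    {"dp":[0.0085,0.02,0.0186],"turn":[-0.1,-0.3,-0.3],"gripper":0.6},
    {"dp":[0.0085,0.02,0.0186],"turn":[-0.1,-0.3,-0.3],"gripper":0.6}
  ]
}}

```text
time_s: 32.85
position: [0.5395, -0.3653, 0.151]
ee_rot: [-0.078, 0.077, -0.703, 0.703]
ft_force: [0.3, -0.1, -0.6]
finger_gap: 0.642
```

```bash
python3 - <<'E'
from h import *
p=arm.camera_params("wrist");im=arm.capture("wrist")[:,:,::-1].copy()
D=arm.trace("wrist","maple_plate"); print([(d["p"],d["box"]) for d in D][:2])
s=arm.observe();z=s["position"][2]-.0234
w=fit([(p,D[0]["mask"])],"maple_plate",z,[*s["position"][:2],.219]); print(w)
for n,v,zz,col in (("walnut_plate",[.5392,-.366,.219],.006,(255,0,0)),("maple_plate",[*s["position"][:2],.219],z,(0,255,0))):
    q=cv2.convexHull(w2px(None,pts(n,v,zz),p).astype(np.float32)); cv2.polylines(im,[q.astype(np.int32)],True,col,1)
cv2.imwrite("pics/w10.png",im)
print(s["position"],s["finger_gap"],plan([.5392,-.366,.0394],.219-np.pi/2))
E
```

```text
[(0.92, [265.3, 149.1, 379.6, 320.9])]
(array([ 0.53881383, -0.36479935,  0.2071439 ]), [0.735])
[ 0.5395699  -0.36522833  0.15114565] 0.6413566271807541 (array([0.0007, 0.1117, 0.0005]), array([-0.07,  0.08, -0.1 ]), -1.35)
```

View pics/w10.png

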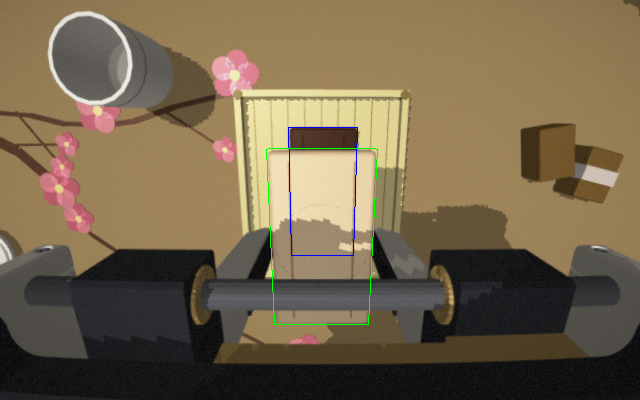

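The maple plate (green outline) and the walnut plate (blue) sit where predicted, so I'll lower it onto the walnut.

Call:
{"fn": "send_rows", "kwargs": {
  "commands": [
    {"dp":[0.0005,0.04,0.0005],"turn":[0,0,0],"gripper":0.6},
    {"dp":[0.0005,0.08,0.0005],"turn":[0,0,0],"gripper":0.6},
    {"dp":[0.0005,0.1,0.0005],"turn":[0,0,0],"gripper":0.6},
    {"dp":[0.0005,0.108,0.0005],"turn":[0,0,0],"gripper":0.6},
    {"dp":[0.0005,0.111,0.0005],"turn":[0,0,0],"gripper":0.6},
    {"dp":[0.0005,0.1125,0.0005],"turn":[0,0,0],"gripper":0.6},
    {"dp":[0.0005,0.1125,0.0005],"turn":[0,0,0],"gripper":0.6}
  ]
}}

```text
time_s: 33.65
position: [0.54, -0.3662, 0.0401]
ee_rot: [-0.079, 0.077, -0.702, 0.704]
ft_force: [-0.1, 0.0, -0.1]
finger_gap: 0.638
```

Call:
{"fn": "send_rows", "kwargs": {
  "commands": [
    {"dp":[0,0.001,0],"turn":[0,0,0],"gripper":0.6},
    {"dp":[0,0.0015,0],"turn":[0,0,0],"gripper":0.6},
    {"dp":[0,0.002,0],"turn":[0,0,0],"gripper":0.6},
    {"dp":[0,0.002,0],"turn":[0,0,0],"gripper":0.6}
  ]
}}

```text
time_s: 34.05
position: [0.5404, -0.3665, 0.0394]
ee_rot: [-0.079, 0.076, -0.702, 0.704]
ft_force: [-2.4, 3.1, 9.8]
finger_gap: 0.634
```

Call:
{"fn": "send_rows", "kwargs": {
  "commands": [
    {"dp":[0,0,0],"turn":[0,0,0],"gripper":0.2},
    {"dp":[0,0,0],"turn":[0,0,0],"gripper":0.2},
    {"dp":[0,0,0],"turn":[0,0,0],"gripper":0.2},
    {"dp":[0,-0.02,0],"turn":[0,0,0],"gripper":0.2},
    {"dp":[0,-0.06,0],"turn":[0,0,0],"gripper":0},
    {"dp":[0,-0.11,0],"turn":[0,0,0],"gripper":0},
    {"dp":[0,-0.15,0],"turn":[0,0,0],"gripper":0},
    {"dp":[0,-0.17,0],"turn":[0,0,0],"gripper":0},
    {"dp":[0,-0.17,0],"turn":[0,0,0],"gripper":0}
  ]
}}

```text
time_s: 34.95
position: [0.5404, -0.3666, 0.2131]
ee_rot: [-0.081, 0.075, -0.7, 0.705]
ft_force: [-0.2, 0.3, 0.4]
finger_gap: 0.997
```

```bash
python3 - <<'E'
from h import *
p=arm.camera_params("wrist");im=arm.capture("wrist")[:,:,::-1].copy(); sc=arm.capture("scene")[:,:,::-1]; arm.capture("top")
for n,z,v in (("maple_plate",.016,[.539,-.366,.219]),("walnut_plate",.006,[.539,-.366,.219]),("bamboo_tray",0,[.539,-.366,.219])):
    r=look(["wrist"],n,z,v,new=False); print(n,np.round(r[0],4),r[1])
for n,z,v in (("green_lid",.092,[.539,.38]),("white_cup",0,[.62,-.178]),("white_lid",0,[.388,-.008]),("bell",0,[.632,.17])):
    r=look(["top","scene"],n,z,v,new=False); print(n,np.round(r[0],4),r[1])
cv2.imwrite("pics/w11.png",np.vstack([cv2.resize(sc[150:300,130:520],(780,300)),cv2.resize(im[60:300,120:510],(487,300))[:, :487] if 0 else cv2.copyMakeBorder(cv2.resize(im[60:300,120:510],(487,300)),0,0,0,293,cv2.BORDER_CONSTANT)]))
E
```

```text
maple_plate [ 0.5379 -0.3637  0.2205] [0.933]
walnut_plate [ 0.5383 -0.3642  0.1954] [0.086]
bamboo_tray [ 0.5346 -0.3628  0.2205] [0.975]
green_lid [0.5397 0.379 ] [0.938, 0.92]
white_cup [ 0.6158 -0.1798] [0.837, 0.952]
white_lid [ 0.3849 -0.0092] [0.849, 0.953]
bell [0.6357 0.1736] [0.895, 0.856]
```

View pics/w11.png

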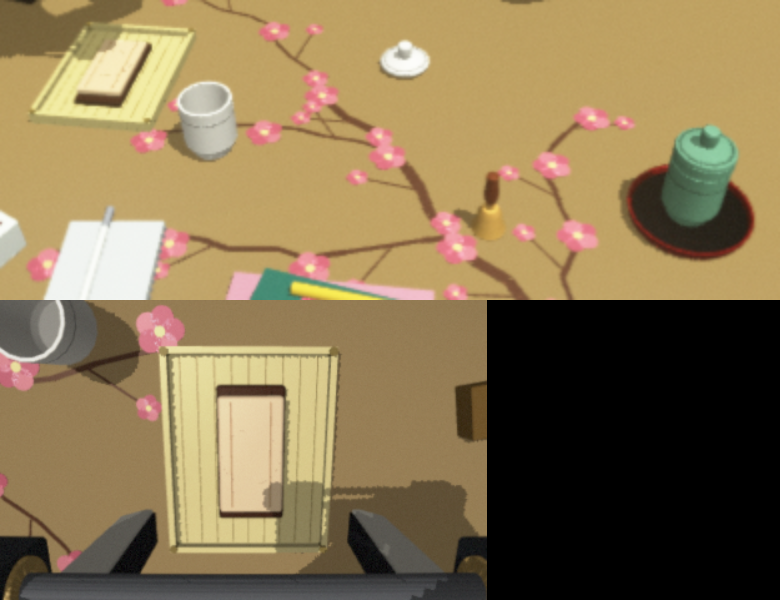

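The maple plate lies squarely on the walnut, centred in the bamboo tray. The tea set is closed on the round tray, and the bystanders show at the same pixels as at the start. I'll hand it in.

```bash
python3 -c "
from plant import arm
print(arm.observe()['time_s'],arm.sign_off())"
```

```text
the job is handed in; nothing more can be done
35.65 None
```

The job is done and handed in at 35.7 s. The green cup stands in the round tray with its strainer hung in it and the lid on. The maple plate lies on the walnut plate in the bamboo tray.

**What the last checks showed**
- **Tea set:** the cup, measured just after I set it down, was within about 2 mm of the round tray's centre. The strainer and lid both came to contact at the expected seated heights. The lid's final fit is within about 2 mm of the centre, and the pictures show the set upright.
- **Plates:** the walnut plate was about 2.5 mm from the tray's centre and parallel to it before the maple went on. The last fit puts the maple 3.5 mm from the tray's centre and within 0.01 rad of its length.
- **Bystanders:** the white cup, white lid and bell were not touched, and the last scene picture shows them where they started. Their fitted positions differ from the rough first estimates by a few mm, which is within measuring error.

**Checks that failed or disagreed**
- **Walnut plate:** its final fit failed (overlap 0.09) because the maple hides it. I relied on its fit before stacking and on the last picture.
- **Last wrist picture:** it was taken before the arm had fully settled. The tray's fit in it is about 4 mm off the earlier ones, so only positions relative to each other count there.
- **Strainer:** during insertion it was briefly about 4.5 mm off centre. I corrected this before seating it.

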